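Press the try square on the box corner

ROBOT

A 6-joint arm with a two-finger parallel gripper is mounted at the origin on the work surface. World frame = base frame: x ahead of the robot, y to its left, z up, the work surface at z = 0. Lengths are in m, angles in degrees, forces in N, time in s.
With the tool pointing down it reaches from about 0.325 to 1 m from the base axis. Payload 5.1 kg.
Tool frame: the origin (TCP) lies midway between the tips of the shut fingers; the grasp point (between the pads) lies behind it (env.grip_point_offset is the z of the grasp point in the tool frame, in m); z points along the fingers, y is the line along which they close (so a half turn about z gives the same grasp; the last joint's range is limited). The gripper opens to 85 mm and grips with 20 to 120 N. Pads are 22 mm wide; open, the fingers measure 114 mm over their backs; the gripper's body (76 mm by 85 mm) begins 54 mm behind the grasp point. The pads swing forward as they close: fully open they stand 13 mm farther back than shut.
Start: joints at [71.184, 7.093, 94.555, -0, 78.352, -4.733], TCP at [0.158, 0.63, 0.231] pointing down, gripper open.
Joint ranges: [-149.61, 149.61], [-58.7, 133.49], [1.44, 155.28], [-77.14, 257.14], [18.33, 153.61], [-166.67, 166.67]. Speed limits (degrees/s): [147.25, 147.25, 180, 180, 180, 180].

INTERFACE

Orientations are given as [roll, pitch, yaw] about the fixed x, y, z axes, in that order (R = Rz(yaw) Ry(pitch) Rx(roll)).
In Python, from workcell import env, imaging, job, outline_of gives the robot as it stands.
- The arm moves only by the tool apply_moves, never from a script. Its argument "plan" is a list of rows, each a list of 5 numbers: the shift along the tool's x, y, z in cm, then the turn about the tool's z in degrees, then the opening, from 0 (shut) to 1 (fully open). In form: [[dx, dy, dz, twist, gripper], ...]. A call has 1 to 10 rows; each row is the pose to reach, as a shift and turn from the pose commanded when the call began, along the tool's axes at that moment; what a row does not reach only later rows make up. A row lasts 1/8 s, in which the tool goes at most 62.5 mm and 10.7 degrees, less where a joint would pass 70% of its speed; a pose out of reach is approached as far as the arm can. A call with a gripper value outside its range is refused whole. The fingers move at their own pace and stop on an object; the grip force is fixed at half the most. Time passes only in rows, so rows that repeat a pose let the fingers close. It gives the time, the measured TCP pose, the force, the opening and the grip force at its end, in the units of the state.
- env.sense(): the state, without advancing time (a new reading comes with each control period).
- imaging.get_image(name): name is "side" or "top" or "wrist"; returns (picture, depth): 480x640x3 uint8, blue, green, red; 480x640 float32, m along the optical axis (not along the pixel's ray), 0 where there is no reading.
- imaging.camera_params(name): a dict with "mtx" (3x3 intrinsics, pixels), "R" (3x3) and "t" (3): a world point X has camera coordinates R X + t. Camera axes: x right, y down, z forward; pixel columns grow to the right and rows downward; lengths in m; the calibration is good to about 2 mm. The wrist camera is an equidistant fisheye: a pixel r from the principal point sees the ray r / f radians off the axis. A picture is of the moment at which its call begins: read the wrist's pose just before it. camera_params takes no time and is no camera call; for the wrist camera it gives the pose at the moment of the call.
- job.close_job(): hands the job in; it is judged then, once.
Trained networks look in the newest picture that a camera, given by its name, has taken for a name from the list of things; names that differ only in an ending like _2 or _b are one class to them, and where a whole thing is asked for, a point or a joint stands for the part that bears it (a point fixed in the world has none). Each returns a list of dicts, best first, with "p" (0 to 1); they miss things now and then, are a little off and sometimes report something else, mostly with a low value. They report only what shows in the picture. A call takes as long as a camera call. They do not tell look-alikes from the thing itself.
- outline_of(camera, thing): "pixels" (480x640 bool, what is visible of it) and "box" ([left, top, width, height] in pixels, round what is visible of it).
The state is a dict: "t": time; "qpos": joint angles; "joint_velocities": joint speeds; "joint_efforts": joint torques, N m; "tool_pos": TCP position; "eef_rot": TCP orientation; "contact_force": force on the tool from outside, world axes, zero at the start; "ft_torque": the same for the moment, N m; "grip_width": finger opening in m; "grasp_force": force on a finger pad.
Only numpy, scipy, OpenCV 4.12 (cv2) and the standard library are available. Lean on these libraries where they do the work, as an engineer would, in place of code of your own. Each camera call takes 0.05 s, during which the arm holds its last target. There are 200 camera calls.

TASK

Take the try square from the blue mat by its wooden handle and carry it upright to the outside of the silver box frame's pinned corner, where the copper-ended loose side stands splayed. Keeping hold of it, press it in so that its wooden stock lies flush along the fixed side and its steel blade pushes the copper-ended side round until that too is flush on the blade with no gap, and keep it pressed on both faces for about a second. Then draw it away and stand it back on the blue mat, leaving the corner square; move the loose side only with the square, never with the fingers, and leave the other things alone.

Things in the scene. Friction and masses are not known exactly. Their poses are not given: they have to be found in the camera images.
- square: Loose L-shaped try square, 0.22 kg, standing level on its lower edges. Origin: middle of its 90 x 102 mm footprint, on the underside. Dark wooden stock: x -45 to 45, y 35 to 51 mm, 24 high, brass strip on the outside. Steel blade: x -45 to -41, y -51 to 35 mm, 22 high. The inner faces (stock y = 35, blade x = -41) go against the frame. A wooden handle stands on the stock.
- square_grip (a point): Centre of the handle: 46 mm above the square's underside, (0, 43) mm from its origin, axes as the square's. The handle is 40 mm long in x, 16 mm thick in y, from 24 to 68 mm up. Grip it across the 16 mm; keep the fingertips more than 24 mm above the underside, to clear the frame.
- square_corner (a point): Inner corner of the square, where stock and blade meet, at its underside: (-41, +35) mm from its origin. Axes as the square's.
- frame: Silver box frame, fixed to the bench, under 24 mm high. Origin: its outer corner, at bench level. The fixed side (110 x 5 x 22 mm high, outer face y = 0) runs from it along +x, the loose side, when square, along -y; the inside of the box is towards +x, -y. The square fits round the corner from outside, axes parallel, its inner corner at this origin: stock on the fixed side, blade on the loose side.
- loose_pin (a point): Loose side of the frame, silver with a copper end, 92 mm long, 5 mm thick, 22 mm high. Origin: the upright pin it turns on, at (2.5, -2.5) mm of the frame. It runs along its own -y to the free end; its outer face looks to its own -x and lies in the frame's plane x = 0 when square.
- loose_side (a joint): Angle of the loose side in rad: 0 = square to the fixed side, positive = free end splayed outwards (towards the frame's -x); range -0.15 to 0.40, so there is no stop at 0. Stiff pin (0.1 N m of friction, about 1.3 N at the free end): it stays where it is left.
- mat: Blue mat, fixed, 170 x 170 x 3 mm; origin at the centre of its underside, so its top is 3 mm up.
Things that resemble listed ones, but are neither listed nor needed, are in the scene too. Of the things shaped like the mat, the blue one is meant. What is shaped like the square but green or pink is not meant.

How it is judged (in metres and radians):
On the way:
1. the held square presses both sides at once (over 1 N each), both parallel to it within 3 degrees, its inner corner within 5 mm of the frame corner, for 0.5 s (contact force between square and frame_c0 above 1 N and contact force between square and loose_side_c0 above 1 N and contact force between the fingers and square above 2 N and angle between the x axis of square and the x axis of frame, either way round below 0.052 rad and angle between the y axis of square and the y axis of loose_pin, either way round below 0.052 rad and horizontal distance between square_corner and frame below 0.005 m and value of joint loose_side between -0.035 and 0.035 rad), for 0.5 s.
At the end, for the whole second after the job is handed in: The loose side is within 2 degrees of square (joint within 0.035 rad of 0), and the square stands upright and at rest on the blue mat, released, the middle of its footprint within 50 mm of the mat's centre along each of its sides (value of joint loose_side between -0.035 and 0.035 rad and x of square in the frame of mat between -0.05 and 0.05 m and y of square in the frame of mat between -0.05 and 0.05 m and z of square in the frame of mat between 0.001 and 0.006 m and angle between square's own z axis and vertical below 0.06 rad and linear speed of square below 0.01 m/s); the robot touches nothing.
It fails at once if the fingers push a side of the frame (over 2 N) (contact force between the fingers and loose_side_c0 above 2 N or contact force between the fingers and frame_c0 above 2 N).
It fails at once if one of the other loose things is moved by more than 30 mm (distance of any of jar, pot, dish, bur_stand, spare_side, screwdriver, mandrel, ring_clamp from where it was at the start of the episode above 0.03 m).
It also fails if it takes over 54 s, if anything falls off the work surface, if the arm or the gripper's body presses on something with over 40 N, if the wrist force passes 120 N, or if a joint passes its speed limit or range.

## Working session

There is one attempt and no reset: what is moved stays moved. The work goes in short steps, Python scripts to look and compute and a tool call to move; the robot and the scene stay as the last step left them, time stands still between calls to the robot, and variables do not carry over. Pictures are saved under pics/ and viewed, at most 10 in all, crops included, and the job is handed in when it is done.

Besides the shell and the picture viewer there is one more tool, called by a JSON object that holds its "api" and its "payload". apply_moves: Moves the arm, as the interface text tells. Its arguments: {"type":"object","properties":{"plan":{"type":"array","items":{"type":"array","items":{"type":"number"}}}},"required":["plan"]}

```bash
mkdir -p pics; ls
cat > h.py <<'E'
import numpy as np, cv2
from workcell import env, imaging, job, outline_of
def w(name,uv,d):
    p=imaging.camera_params(name);K=p["mtx"];u,v=uv
    c=np.array([(u-K[0,2])/K[0,0]*d,(v-K[1,2])/K[1,1]*d,d]); return p["R"].T@(c-p["t"])
def cloud(name,dep,mask=None):
    p=imaging.camera_params(name);K=p["mtx"];v,u=np.nonzero((dep>0)&(mask if mask is not None else True));d=dep[v,u]
    c=np.stack([(u-K[0,2])/K[0,0]*d,(v-K[1,2])/K[1,1]*d,d],1); return (c-p["t"])@p["R"],u,v
E
python3 - <<'E'
from h import *
s=env.sense();print(s["t"],s["tool_pos"],s["eef_rot"],env.grip_point_offset)
im,d=imaging.get_image("top");cv2.imwrite("pics/top.png",im);np.save("top.npy",d);np.save("topim.npy",im)
print(imaging.camera_params("top"))
for n in ["square","frame","loose_side","mat"]:
    for o in outline_of("top",n): 
        m=o["pixels"]&(d>0);P,_,_=cloud("top",d,m);print(n,round(o["p"],2),o["box"],np.median(P,0).round(3),np.median(im[o["pixels"]],0))
E
```

```text
pics
0.0 [0.15798922 0.62987874 0.23004394] [-1.79881595e+02 -9.56492295e-03  1.65918437e+02] -0.0187
{'mtx': array([[491.71003461,   0.        , 315.87945734],
       [  0.        , 491.71003461, 239.65351617],
       [  0.        ,   0.        ,   1.        ]]), 'R': array([[ 0.16782388, -0.9858165 ,  0.00099114],
       [-0.96222303, -0.16402584, -0.21730709],
       [ 0.21438748,  0.03551562, -0.97610279]]), 't': array([-0.07716997,  0.4641121 ,  0.93147661])}
square 0.75 [332.2, 297.7, 61.4, 44.9] [ 0.334 -0.147  0.025] [149. 135. 192.]
square 0.74 [212.1, 160.0, 47.9, 54.2] [0.559 0.213 0.028] [61. 75. 92.]
square 0.67 [448.4, 193.6, 53.2, 46.6] [ 0.568 -0.273  0.025] [ 66. 104.  79.]
frame 0.83 [373.3, 181.3, 50.3, 65.3] [ 0.579 -0.155  0.015] [207. 218. 217.]
loose_side 0.7 [372.0, 229.5, 43.5, 17.1] [ 0.509 -0.153  0.021] [121. 134. 142.]
mat 0.92 [177.3, 264.3, 84.3, 90.6] [0.303 0.179 0.004] [ 76.  82. 213.]
mat 0.73 [196.4, 152.8, 87.6, 76.7] [0.556 0.171 0.004] [134.  99.  86.]
```

View pics/top.png

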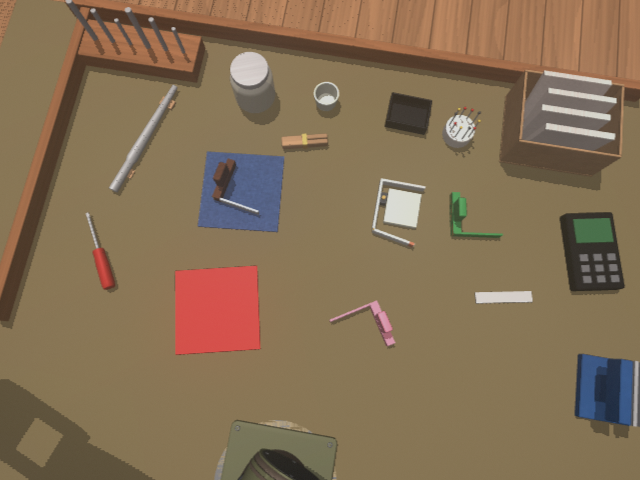

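The image shows three try squares. The brown one with a steel blade is on the blue mat at about (230,190), the green one is at (470,215) and the pink one is at (370,318). The brown, wooden one on the blue mat is the one meant. The frame corner is at about (375,231), and the copper-ended loose side runs to (412,243). I'll confirm this in one crop and measure.

Run:
```python
from h import *
im=np.load("topim.npy");d=np.load("top.npy")
a=cv2.resize(im[140:250,190:300],(550,550),interpolation=cv2.INTER_CUBIC)[:, :400]
b=cv2.resize(im[165:260,360:440],None,fx=5,fy=5,interpolation=cv2.INTER_CUBIC)
cv2.imwrite("pics/crop.png",np.hstack([a[:475],b[:475]]))
P,u,v=cloud("top",d)
def box(x0,x1,y0,y1,z0,z1):
    k=(P[:,0]>x0)&(P[:,0]<x1)&(P[:,1]>y0)&(P[:,1]<y1)&(P[:,2]>z0)&(P[:,2]<z1);return P[k],u[k],v[k]
for nm,bx in [("handle",(.45,.68,.1,.26,.055,.08)),("stock/blade",(.45,.68,.1,.26,.012,.035)),("frame",(.47,.67,-.24,-.07,.014,.03))]:
    q,uu,vv=box(*bx);r=cv2.minAreaRect(q[:,:2].astype(np.float32)*1000);print(nm,len(q),q.mean(0).round(3),r)
    if nm!="handle":
        for t in zip(uu[::6],vv[::6],(q[::6]*1000).astype(int).tolist()): print(t[0],t[1],t[2],end=";")
        print()
```

```text
handle 191 [0.572 0.217 0.069] ((573.510498046875, 218.4187774658203), (17.4676513671875, 40.19082260131836), 80.35293579101562)
stock/blade 446 [0.564 0.195 0.024] ((605.0635986328125, 168.14987182617188), (104.77311706542969, 171.52354431152344), 78.48806762695312)
281 141 [679, 113, 20];283 142 [677, 108, 22];282 143 [673, 110, 25];282 144 [670, 109, 26];284 145 [671, 105, 21];285 146 [670, 103, 18];286 147 [670, 101, 14];230 159 [618, 212, 27];230 160 [615, 211, 27];228 161 [612, 215, 28];234 161 [615, 203, 26];231 162 [612, 208, 26];227 163 [608, 216, 26];233 163 [611, 204, 24];229 164 [606, 211, 28];227 165 [603, 215, 27];233 165 [608, 204, 19];231 166 [602, 206, 28];231 167 [601, 206, 26];232 168 [602, 206, 17];230 170 [594, 207, 24];228 172 [586, 208, 34];230 173 [591, 208, 15];229 175 [586, 209, 15];228 177 [580, 209, 20];227 179 [575, 210, 21];225 181 [567, 211, 29];224 183 [563, 213, 26];225 184 [563, 212, 21];223 185 [557, 213, 32];218 186 [554, 223, 30];224 186 [559, 213, 20];219 187 [552, 221, 29];225 187 [559, 213, 12];220 188 [551, 220, 25];215 189 [546, 228, 30];221 
[... 5419 characters left out ...]
19];413 225 [543, -191, 15];412 226 [539, -189, 18];414 227 [538, -193, 16];374 229 [519, -111, 21];374 230 [517, -112, 20];374 231 [515, -112, 18];380 231 [517, -124, 20];379 232 [514, -122, 22];385 232 [517, -135, 21];383 233 [514, -131, 21];382 234 [512, -129, 18];388 234 [514, -142, 19];387 235 [510, -139, 23];393 235 [513, -152, 20];392 236 [510, -150, 23];391 237 [508, -148, 20];397 237 [510, -161, 21];395 238 [506, -156, 27];401 238 [509, -169, 21];399 239 [506, -165, 25];397 240 [505, -162, 15];403 240 [505, -173, 23];402 241 [503, -172, 21];408 241 [505, -184, 22];407 242 [502, -182, 24];404 243 [502, -177, 14];410 243 [502, -188, 22];409 244 [501, -188, 15];412 245 [499, -194, 18];
```

View pics/crop.png

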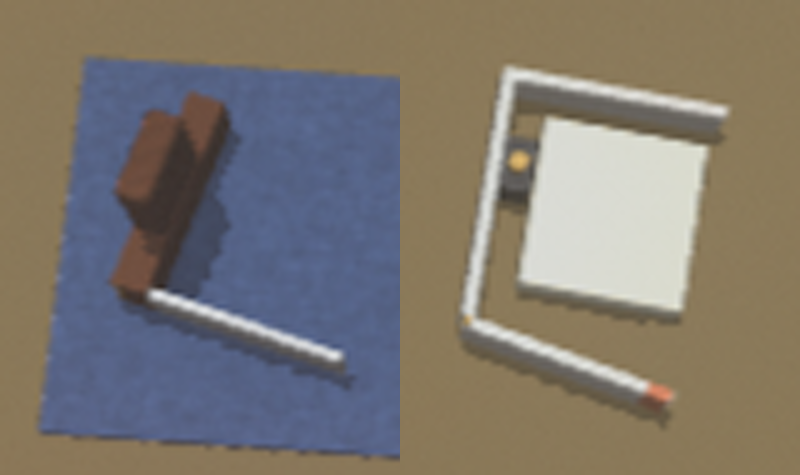

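The crop shows the wooden square on the blue mat, with its stock from (195,95) to (130,285) and its blade running to (340,358). The frame's pinned corner is at crop (467,320) and the copper end at (658,397). I'll go above the handle.

```bash
cat >> h.py <<'E'
from scipy.spatial.transform import Rotation as Ro
def to(p,yaw):
    "shift in tool axes (cm) and twist from present pose to TCP p, tool yaw"
    s=env.sense();r=np.array(s["eef_rot"]);R=Ro.from_euler('xyz',r,degrees=True).as_matrix()
    d=R.T@(np.array(p)-s["tool_pos"])*100; return d.round(2),round(-((yaw-r[2]+180)%360-180),2)
def wcloud(dep,p):
    K=p["mtx"];v,u=np.nonzero(dep>0);d=dep[v,u];x=(u-K[0,2])/K[0,0];y=(v-K[1,2])/K[1,1]
    th=np.hypot(x,y)+1e-9;k=np.tan(th)/th;ok=th<1.3
    c=np.stack([x*k*d,y*k*d,d],1)[ok]; return (c-p["t"])@p["R"],u[ok],v[ok]
E
python3 -c "
from h import *
print(to([.5735,.2175,.20],170.35))"
```

```text
(array([-50.33, -29.92,   3.1 ]), np.float64(-4.43))
```

{"api": "apply_moves", "payload": {"plan": [[-50.3,-29.9,3.1,-4.4,1],[-50.3,-29.9,3.1,-4.4,1],[-50.3,-29.9,3.1,-4.4,1],[-50.3,-29.9,3.1,-4.4,1],[-50.3,-29.9,3.1,-4.4,1],[-50.3,-29.9,3.1,-4.4,1],[-50.3,-29.9,3.1,-4.4,1],[-50.3,-29.9,3.1,-4.4,1],[-50.3,-29.9,3.1,-4.4,1],[-50.3,-29.9,3.1,-4.4,1]]}}

```text
t: 1.5
tool_pos: [0.575, 0.2155, 0.1999]
eef_rot: [-180.0, -0.0, 170.1]
contact_force: [0.0, 0.2, -0.3]
grip_width: 0.0853
grasp_force: 0.0
```

{"api": "apply_moves", "payload": {"plan": [[0,0,0,0,1],[0,0,0,0,1]]}}

```text
t: 1.75
tool_pos: [0.5725, 0.219, 0.2002]
eef_rot: [180.0, -0.0, 170.4]
contact_force: [1.0, 0.8, -0.1]
grip_width: 0.0854
grasp_force: 0.0
```

Run:
```python
from h import *
s=env.sense();print(s["t"],s["tool_pos"],s["eef_rot"],s["contact_force"])
p=imaging.camera_params("wrist");im,d=imaging.get_image("wrist");cv2.imwrite("pics/w1.png",im)
P,u,v=wcloud(d,p)
k=(abs(P[:,0]-.5735)<.06)&(abs(P[:,1]-.2175)<.06)
for z0,z1 in [(.06,.085)]:
    q=P[k&(P[:,2]>z0)&(P[:,2]<z1)];print(len(q),q.mean(0),cv2.minAreaRect(q[:,:2].astype(np.float32)*1000))
# mat
for o in outline_of("wrist","square"): print(o["p"],o["box"])
```

```text
1.75 [0.57250923 0.21900809 0.20024196] [ 1.79982271e+02 -4.02859432e-02  1.70375583e+02] [ 0.96028174  0.75426876 -0.07654648]
1058 [0.57216249 0.21840734 0.07139324] ((573.596923828125, 218.00900268554688), (15.578622817993164, 39.2508659362793), 80.58052825927734)
0.84 [204.3, 162.8, 120.4, 102.3]
0.65 [0.0, 36.5, 37.9, 60.9]
0.39 [0.0, 208.9, 32.6, 15.0]
```

View pics/w1.png

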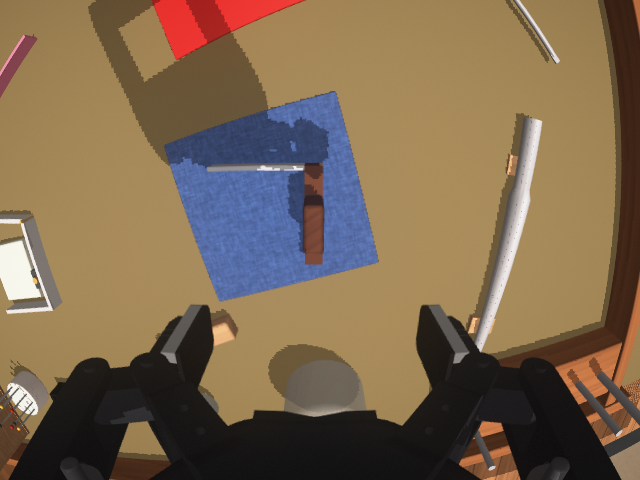

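The wrist picture shows the handle at about (313,232), the blade running to (208,168), and clear space for the fingers. I'll descend and grip.

{"api": "apply_moves", "payload": {"plan": [[0,0,5,0,1],[0,0,9,0,1],[0,0,12,0,1],[0,0,14,0,1],[0,0,15.5,0,1],[0,0,16.3,0,1],[0,0,16.3,0,1],[0,0,16.3,0,0.5],[0,0,16.3,0,0],[0,0,16.3,0,0]]}}

```text
t: 3.1
tool_pos: [0.5737, 0.2181, 0.0379]
eef_rot: [180.0, 0.0, 170.3]
contact_force: [-0.4, 0.6, -1.1]
grip_width: 0.0325
grasp_force: 0.0
```

{"api": "apply_moves", "payload": {"plan": [[0,0,0,0,0],[0,0,0,0,0],[0,0,0,0,0],[0,0,0,0,0]]}}

```text
t: 3.6
tool_pos: [0.5737, 0.218, 0.0377]
eef_rot: [180.0, 0.0, 170.3]
contact_force: [1.0, -1.6, 2.9]
grip_width: 0.0151
grasp_force: 59.1
```

```bash
python3 -c "
from h import *
print(to([.495,-.059,.15],180))"
```

```text
(array([  3.09, -28.63, -11.24]), np.float64(-9.68))
```

{"api": "apply_moves", "payload": {"plan": [[0,0,-3,0,0],[0,0,-7,0,0],[0,-3,-11.2,0,0],[0.5,-7,-11.2,-2,0],[1,-12,-11.2,-4,0],[1.5,-17,-11.2,-6,0],[2,-22,-11.2,-8,0],[2.5,-26,-11.2,-9.7,0],[3.1,-28.6,-11.2,-9.7,0],[3.1,-28.6,-11.2,-9.7,0]]}}

```text
t: 4.85
tool_pos: [0.4932, -0.0596, 0.1479]
eef_rot: [180.0, -0.1, 179.8]
contact_force: [0.6, 0.1, -1.8]
grip_width: 0.015
grasp_force: 59.5
```

{"api": "apply_moves", "payload": {"plan": [[0,0,0,0,0],[0,0,0,0,0],[0,0,0,0,0]]}}

```text
t: 5.22
tool_pos: [0.4948, -0.0579, 0.1492]
eef_rot: [180.0, -0.0, -179.9]
contact_force: [-0.0, -0.1, -3.2]
grip_width: 0.0153
grasp_force: 59.5
```

Run:
```python
from h import *
s=env.sense();print(s["t"],s["tool_pos"],s["eef_rot"],s["grip_width"])
p=imaging.camera_params("wrist");im,d=imaging.get_image("wrist");cv2.imwrite("pics/w2.png",im)
P,u,v=wcloud(d,p);np.savez("w2.npz",P=P,u=u,v=v,t=s["tool_pos"])
k=(P[:,0]>.49)&(P[:,0]<.645)&(P[:,1]>-.22)&(P[:,1]<-.08)&(P[:,2]>.005)&(P[:,2]<.035)
q=P[k];print(len(q))
# top-view raster of height, 0.5mm
g=np.zeros((320,300,3),np.uint8)
for a in q: g[int((.645-a[0])*2000),int((-.08-a[1])*2000)]=(0,255,0) if a[2]>.0185 else (0,0,120)
k=(abs(P[:,0]-s["tool_pos"][0])<.07)&(abs(P[:,1]-s["tool_pos"][1]+.02)<.09)&(P[:,2]>.115)&(P[:,2]<.148)
h=P[k];g2=np.zeros((320,360,3),np.uint8);t=s["tool_pos"]
for a in h: g2[int((t[0]+.08-a[0])*2000)%320,int((t[1]+.07-a[1])*2000)%360]=(0,255,255) if a[2]>.13 else (120,0,0)
cv2.imwrite("pics/r2.png",np.hstack([im,]) ); cv2.imwrite("pics/m2.png",np.hstack([g,g2]))
```

```text
5.225 [ 0.49481031 -0.0579297   0.14920439] [ 1.79989753e+02 -1.12488383e-02 -1.79910175e+02] 0.015296561764116536
8176
```

View pics/w2.png

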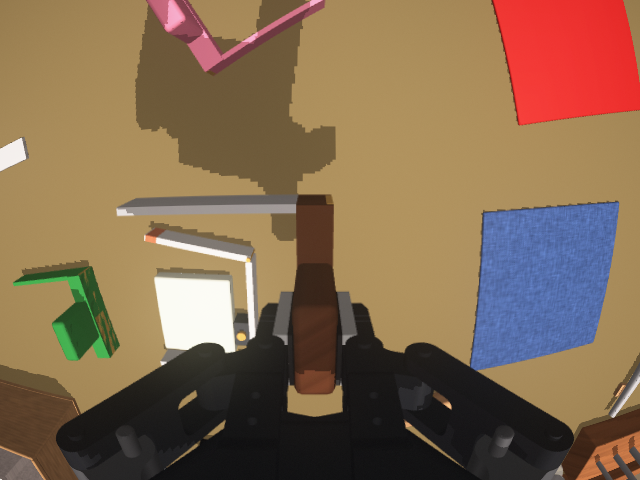

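View pics/m2.png

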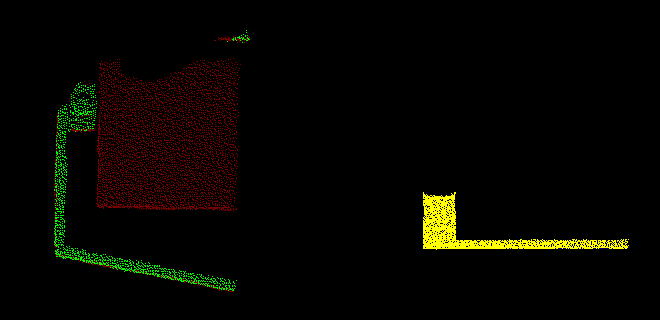

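The wrist picture shows the held square level, with its inner corner at about (298,212). The frame corner is at (250,258) and the copper end at (152,236). I'll fit lines to both.

```bash
cat > fit.py <<'E'
from h import *
from scipy.ndimage import label
def edge(q,ax,side,lo,hi,n=25):
    # per-bin extreme along other axis, robust line: other = a*ax+b
    o=1-ax;X=[];Y=[]
    for e in np.linspace(lo,hi,n+1)[:-1]:
        k=(q[:,ax]>=e)&(q[:,ax]<e+(hi-lo)/n)
        if k.sum()>5: X.append(np.median(q[k,ax]));Y.append(np.percentile(q[k,o],97 if side>0 else 3))
    X=np.array(X);Y=np.array(Y);
    for _ in range(3):
        a,b=np.polyfit(X,Y,1);r=abs(Y-a*X-b);m=r<max(2*np.median(r),3e-4);X,Y=X[m],Y[m]
    return a,b
def cross(f,g): # f: y=a x+b ; g: x=a y+b
    x=(g[0]*f[1]+g[1])/(1-f[0]*g[0]);return np.array([x,f[0]*x+f[1]])
E
python3 - <<'E'
from fit import *
z=np.load("w2.npz");P=z["P"];t=z["t"]
F=P[(P[:,0]>.49)&(P[:,0]<.645)&(P[:,1]>-.22)&(P[:,1]<-.08)&(P[:,2]>.018)&(P[:,2]<.027)]
f=edge(F[F[:,1]>-.117],0,1,.527,.585); l=edge(F[F[:,0]<.54],1,-1,-.19,-.115)
print("fixed yaw",np.degrees(np.arctan(f[0])),"loose dir slope deg",np.degrees(np.arctan(l[0])),"corner~",cross(f,l),"y at .515",f[0]*.515+f[1])
Q=P[(abs(P[:,0]-t[0])<.07)&(abs(P[:,1]-t[1]+.02)<.09)&(P[:,2]>.125)&(P[:,2]<.148)]
print("zs",np.percentile(Q[:,2],[5,50,95]))
sx,sy=t[0],t[1]
fi=edge(Q[Q[:,0]>sx-.036],0,-1,sx-.035,sx-.022,8); fo=edge(Q,0,1,sx-.043,sx-.022,8)
B=Q[Q[:,1]<sy-.012]
bi=edge(B,1,1,sy-.09,sy-.015); bo=edge(Q,1,-1,sy-.09,sy+.005)
print("stock in/out deg",np.degrees(np.arctan([fi[0],fo[0]])),"blade in/out",np.degrees(np.arctan([bi[0],bo[0]])))
c=cross(fi,bi);o=cross(fo,bo);print("inner corner",c,"rel tcp",c-t[:2],"outer",o-t[:2])
E
```

```text
fixed yaw -0.9818217925564802 loose dir slope deg 11.320543191787975 corner~ [ 0.51703911 -0.10735454] y at .515 -0.10731959916316966
zs [0.12866752 0.13839705 0.14074135]
stock in/out deg [1.10457851 0.20289932] blade in/out [-0.12643271 -0.04692793]
inner corner [ 0.45437058 -0.06537962] rel tcp [-0.04043973 -0.00744992] outer [-0.0442295   0.00762442]
```

```bash
python3 -c "
from h import *
print(to([.5274,-.0878,.0365],179))"
```

```text
(array([-3.25, -2.98, 11.28]), np.float64(1.08))
```

{"api": "apply_moves", "payload": {"plan": [[-2,-1.5,0,1.1,0],[-3.25,-3,1.5,1.1,0],[-3.25,-3,4,1.1,0],[-3.25,-3,7,1.1,0],[-3.25,-3,9,1.1,0],[-3.25,-3,10.5,1.1,0],[-3.25,-3,11.2,1.1,0],[-3.25,-3,11.2,1.1,0],[-3.25,-3,11.2,1.1,0],[-3.25,-3,11.2,1.1,0]]}}

```text
t: 6.52
tool_pos: [0.5279, -0.0888, 0.0383]
eef_rot: [-180.0, 0.1, 178.9]
contact_force: [0.5, 0.3, -2.8]
grip_width: 0.0149
grasp_force: 59.4
```

```bash
cat > look.py <<'E'
from fit import *
import sys
s=env.sense();t=s["tool_pos"];print(s["t"],t,s["eef_rot"],s["contact_force"])
p=imaging.camera_params("wrist");im,d=imaging.get_image("wrist");cv2.imwrite("pics/%s.png"%sys.argv[1],im)
P,u,v=wcloud(d,p);np.savez("w.npz",P=P,u=u,v=v,t=t)
q=P[(P[:,0]>.42)&(P[:,0]<.6)&(P[:,1]>-.22)&(P[:,1]<-.05)&(P[:,2]>.014)&(P[:,2]<.032)]
g=np.zeros((360,340,3),np.uint8)
for a in q: g[int((.6-a[0])*2000),int((-.05-a[1])*2000)]=(0,255,0) if a[2]>.019 else (0,0,120)
g=cv2.resize(g[100:],None,fx=2,fy=2,interpolation=cv2.INTER_NEAREST)
cv2.imwrite("pics/%s_m.png"%sys.argv[1],g)
E
python3 look.py w3
```

```text
6.525 [ 0.52785021 -0.08883671  0.03826375] [-1.79974940e+02  9.57986889e-02  1.78915811e+02] [ 0.52478969  0.32170715 -2.75920719]
```

View pics/w3.png

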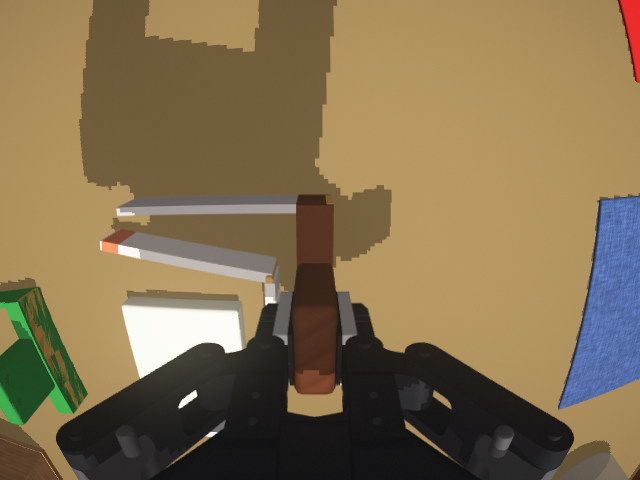

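The picture shows the blade at (117–297, 205) outside the splayed side at (100–277, 255), and the stock is clear of the fixed side. I'll close in slowly.

{"api": "apply_moves", "payload": {"plan": [[0,-0.4,0,0,0],[0,-0.8,0,0,0],[0,-1,0,0,0],[-0.3,-1,0,0,0],[-0.6,-1,0,0,0],[-0.9,-1,0,0,0],[-1.2,-1,0,0,0],[-1.5,-1,0,0,0],[-1.8,-1,0,0,0],[-1.8,-1,0,0,0]]}}

```text
t: 7.82
tool_pos: [0.545, -0.099, 0.0372]
eef_rot: [180.0, -0.0, 178.9]
contact_force: [-0.8, -0.3, -2.4]
grip_width: 0.0155
grasp_force: 59.5
```

{"api": "apply_moves", "payload": {"plan": [[-0.2,-0.05,0,0,0],[-0.4,-0.1,0,0,0],[-0.6,-0.1,0,0,0],[-0.8,-0.1,0,0,0],[-0.9,-0.1,0,0,0],[-0.9,-0.1,0,0,0]]}}

```text
t: 8.57
tool_pos: [0.5541, -0.1002, 0.0373]
eef_rot: [-180.0, 0.0, 178.9]
contact_force: [-0.4, -1.0, -3.3]
grip_width: 0.0149
grasp_force: 59.4
```

```bash
python3 look.py w4
```

```text
8.575 [ 0.55406494 -0.10021958  0.0372999 ] [-1.79995396e+02  1.00898549e-02  1.78916232e+02] [-0.3724989  -0.98940794 -3.31391912]
```

View pics/w4.png

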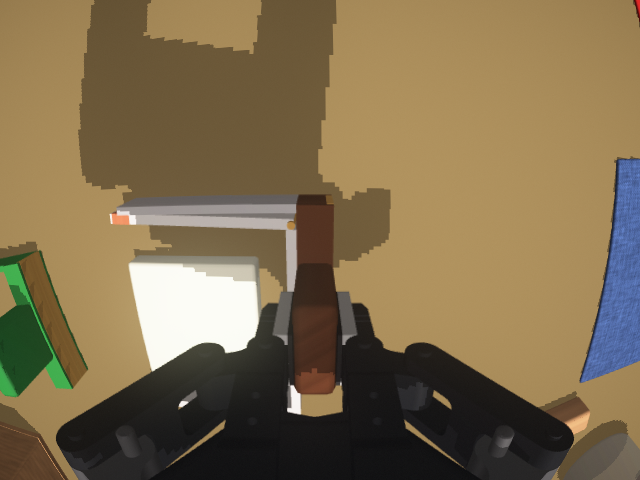

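The picture shows the blade already pushing the copper end at (120,215), with a thin wedge left near the corner at (290,220). I'll press on.

{"api": "apply_moves", "payload": {"plan": [[-0.15,0,0,0,0],[-0.3,0,0,0,0],[-0.35,-0.05,0,0,0],[-0.35,-0.1,0,0,0],[-0.35,-0.1,0,0,0]]}}

```text
t: 9.25
tool_pos: [0.5573, -0.1004, 0.0373]
eef_rot: [179.9, -0.0, 178.9]
contact_force: [-2.4, 5.0, -1.8]
grip_width: 0.0155
grasp_force: 59.7
```

{"api": "apply_moves", "payload": {"plan": [[-0.05,-0.05,0,0,0],[-0.1,-0.1,0,0,0],[-0.1,-0.1,0,0,0],[-0.1,-0.1,0,0,0]]}}

```text
t: 9.75
tool_pos: [0.5575, -0.1005, 0.0372]
eef_rot: [179.8, -0.2, 178.9]
contact_force: [-4.3, 8.1, 1.2]
grip_width: 0.0147
grasp_force: 60.1
```

{"api": "apply_moves", "payload": {"plan": [[-0.1,0,0,0,0],[-0.2,0,0,0,0],[-0.2,0,0,0,0],[-0.2,0,0,0,0],[-0.2,0,0,0,0],[-0.2,0,0,0,0],[-0.2,0,0,0,0],[-0.2,0,0,0,0]]}}

```text
t: 10.75
tool_pos: [0.5579, -0.1005, 0.0369]
eef_rot: [179.8, -0.4, 178.9]
contact_force: [-8.4, 7.8, 4.2]
grip_width: 0.0151
grasp_force: 60.6
```

```bash
cat > meas.py <<'E'
from fit import *
z=np.load("w.npz");P=z["P"];t=z["t"]
Q=P[(P[:,0]>.49)&(P[:,0]<.57)&(P[:,1]>-.22)&(P[:,1]<-.08)&(P[:,2]>.015)&(P[:,2]<.031)]
im=cv2.imread("pics/w5.png")
cv2.imwrite("pics/w5c.png",cv2.resize(im[180:300,90:350],None,fx=3,fy=3,interpolation=cv2.INTER_NEAREST))
k=Q[Q[:,1]<t[1]-.012]
b=edge(k,1,-1,-.185,-.115);i=edge(k[k[:,0]<t[0]-.028],1,1,-.185,-.115)
st=P[(P[:,0]>.49)&(P[:,0]<t[0]-.022)&(abs(P[:,1]-t[1])<.02)&(P[:,2]>.015)&(P[:,2]<.031)]
o=edge(st,0,1,t[0]-.043,t[0]-.022,8)
print("blade outer deg",np.degrees(np.arctan(b[0])),"loose inner deg",np.degrees(np.arctan(i[0])),"thick",(i[0]-b[0])*-.12+i[1]-b[1],(i[0]-b[0])*-.18+i[1]-b[1],"stock deg",np.degrees(np.arctan(o[0])))
E
python3 look.py w5; python3 meas.py
```

```text
10.75 [ 0.55786228 -0.10047162  0.0368538 ] [179.79201706  -0.40545647 178.9197121 ] [-8.39168418  7.80947064  4.24171788]
blade outer deg 0.9951671706764135 loose inner deg 1.07265961302283 thick 0.008625419736371764 0.00854424339762816 stock deg 0.45923628252229376
```

View pics/w5c.png

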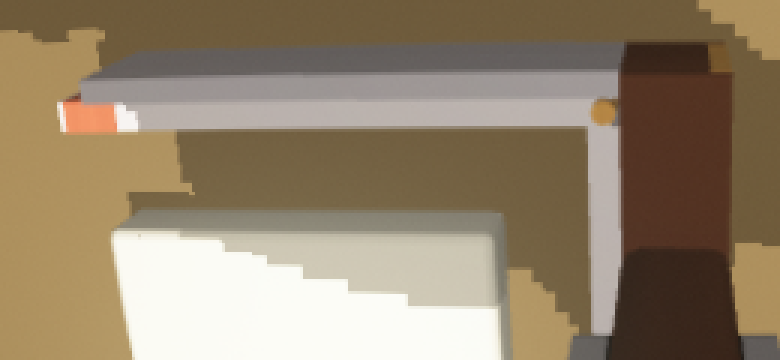

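The crop shows the silver side flush along the blade, with the copper end at (90,115) and the pin at (603,112), and the stock flush on the fixed side. Both faces carry about 8 N. I'll hold a little longer, then draw away diagonally.

{"api": "apply_moves", "payload": {"plan": [[0,0,0,0,0],[0,0,0,0,0],[0,0,0,0,0],[0,0,0,0,0],[0,0,0,0,0],[0,0,0,0,0]]}}

```text
t: 11.55
tool_pos: [0.5579, -0.1005, 0.0368]
eef_rot: [179.8, -0.4, 178.9]
contact_force: [-9.8, 6.6, 3.8]
grip_width: 0.0149
grasp_force: 60.6
```

{"api": "apply_moves", "payload": {"plan": [[0.2,0.1,0,0,0],[0.5,0.4,0,0,0],[1,0.9,0,0,0],[2,1.9,0,0,0],[3,3,0,0,0],[4,4,0,0,0],[4,4,-3,0,0],[4,4,-7,0,0],[4,4,-10,0,0],[4,4,-10,0,0]]}}

```text
t: 12.8
tool_pos: [0.5229, -0.0615, 0.1404]
eef_rot: [-179.9, 0.4, 178.9]
contact_force: [0.7, 0.8, -3.1]
grip_width: 0.0152
grasp_force: 59.5
```

Run:
```python
from fit import *
s=env.sense();t=s["tool_pos"]
p=imaging.camera_params("wrist");im,d=imaging.get_image("wrist");cv2.imwrite("pics/w6.png",im)
P,u,v=wcloud(d,p)
F=P[(P[:,0]>.49)&(P[:,0]<.645)&(P[:,1]>-.22)&(P[:,1]<-.08)&(P[:,2]>.018)&(P[:,2]<.027)]
f=edge(F[F[:,1]>-.117],0,1,.527,.585); l=edge(F[F[:,0]<.54],1,-1,-.19,-.115)
print("fixed yaw",np.degrees(np.arctan(f[0])),"loose",-np.degrees(np.arctan(l[0])))
top,dt=imaging.get_image("top")
for o in outline_of("top","mat"):
    m=o["pixels"]; Q,_,_=cloud("top",dt,m); r=cv2.minAreaRect(Q[:,:2].astype(np.float32)*1000); print(o["p"],np.median(top[m],0),r)
    r=np.array(r[0])/1000
    if np.median(top[m],0)[0]>np.median(top[m],0)[2]: mc=r
# square origin 50mm... place footprint centre at mat centre, square yaw -9.7
y=np.radians(-9.7);g=mc+43e-3*np.array([-np.sin(y),np.cos(y)]);print("mat",mc,"grip",g,to([g[0],g[1],.12],170.3))
```

```text
fixed yaw -0.7672065852349773 loose -0.9117816949168615
0.94 [147. 108.  93.] ((562.1895751953125, 181.55703735351562), (174.37464904785156, 175.08853149414062), 5.698812484741211)
0.79 [ 83.  89. 224.] ((311.6968994140625, 152.4513702392578), (174.07632446289062, 230.21795654296875), 13.17271614074707)
mat [0.56218958 0.18155704] grip [0.56943462 0.22394229] (array([-4.43, 28.59,  1.54]), np.float64(8.63))
```

The corner is square to within about 0.2°. I'll carry the square back to the mat.

{"api": "apply_moves", "payload": {"plan": [[-0.5,3,0,0,0],[-1,7,0,2,0],[-2,12,0,4,0],[-3,17,0,6,0],[-3.6,22,0,8,0],[-4.2,26,0,8.6,0],[-4.4,28.6,0,8.6,0],[-4.4,28.6,2,8.6,0],[-4.4,28.6,4.5,8.6,0],[-4.4,28.6,6.5,8.6,0]]}}

```text
t: 14.2
tool_pos: [0.5685, 0.2221, 0.0683]
eef_rot: [-179.8, -0.3, 170.3]
contact_force: [-0.4, -0.4, -3.3]
grip_width: 0.0151
grasp_force: 59.7
```

{"api": "apply_moves", "payload": {"plan": [[0,0,0,0,0],[0,0,0,0,0],[0,0,0,0,0]]}}

```text
t: 14.58
tool_pos: [0.5716, 0.2237, 0.0738]
eef_rot: [179.9, 0.1, 170.3]
contact_force: [-0.3, 0.1, -2.6]
grip_width: 0.015
grasp_force: 59.7
```

{"api": "apply_moves", "payload": {"plan": [[0,0,1.2,0,0],[0,0,2.2,0,0],[0,0,2.8,0,0],[0,0,3.2,0,0],[0,0,3.5,0,0],[0,0,3.6,0,0],[0,0,3.6,0,0],[0,0,3.6,0,0]]}}

```text
t: 15.58
tool_pos: [0.571, 0.2237, 0.0377]
eef_rot: [180.0, 0.0, 170.3]
contact_force: [-3.7, -1.1, 5.4]
grip_width: 0.0155
grasp_force: 60.7
```

{"api": "apply_moves", "payload": {"plan": [[0,0,0,0,0.3],[0,0,0,0,0.6],[0,0,0,0,0.8],[0,0,0,0,0.8],[0,0,-1,0,0.8],[0,0,-3,0,0.8],[0,0,-6,0,0.8],[0,0,-10,0,0.8],[0,0,-14,0,0.8],[0,0,-16,0,0.8]]}}

```text
t: 16.82
tool_pos: [0.572, 0.224, 0.2012]
eef_rot: [179.8, 0.3, 170.3]
contact_force: [0.1, -0.6, 0.7]
grip_width: 0.0684
grasp_force: 0.0
```

{"api": "apply_moves", "payload": {"plan": [[0,0,0,0,0.8],[0,0,0,0,0.8],[0,0,0,0,0.8]]}}

```text
t: 17.2
tool_pos: [0.5695, 0.2232, 0.1939]
eef_rot: [-179.9, -0.2, 170.3]
contact_force: [-0.0, 1.5, -0.3]
grip_width: 0.0681
grasp_force: 0.0
```

Run:
```python
from h import *
s=env.sense();print(s["t"],s["tool_pos"],s["grip_width"])
p=imaging.camera_params("wrist");im,d=imaging.get_image("wrist");cv2.imwrite("pics/w7.png",im)
P,u,v=wcloud(d,p);k=(abs(P[:,0]-.57)<.06)&(abs(P[:,1]-.22)<.06)&(P[:,2]>.055)&(P[:,2]<.09)
q=P[k];print(len(q),q.mean(0),q[:,2].std(),cv2.minAreaRect(q[:,:2].astype(np.float32)*1000))
```

```text
17.2 [0.56946026 0.22322532 0.19385748] 0.06808452378966305
1129 [0.56958243 0.22435583 0.07101717] 0.002835590152988351 ((571.2454223632812, 224.107177734375), (15.398721694946289, 39.477210998535156), 80.6135482788086)
```

View pics/w7.png

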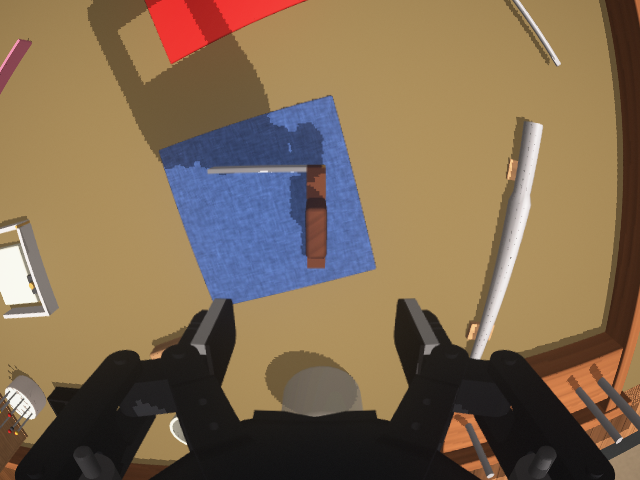

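The picture shows the square standing upright on the blue mat with its handle at (316,232), released. The frame at the left looks square.

```bash
python3 -c "
from workcell import job
print(job.close_job())"
```

```text
the job is handed in; nothing more can be done
None
```

The job is handed in, with no verdict shown: the square was held flush with about 7–10 N on both faces for over a second and is back on the blue mat, and the loose side measured about 0.2° off square.

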